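# Load the dye carriage and index it at the notch

### The arm

A 6-joint arm with a two-finger parallel gripper is mounted at the origin on the work surface. World frame = base frame: x ahead of the robot, y to its left, z up, the work surface at z = 0. Lengths are in mm, angles in rad, forces in N, time in s.
With the tool pointing down it reaches from about 350 to 975 mm from the base axis. Payload 7.1 kg.
Tool frame: the origin (TCP) lies on the front face of the gripper's body, between the roots of the fingers; the fingertips stand 80 mm ahead of it and the grasp point (between the pads) lies 61 mm ahead of it (env.tips_ahead is the distance from the TCP to the fingertips, in mm); z points along the fingers, y is the direction in which the jaws open and shut (so a half turn about z gives the same grasp; the last joint's range is limited). The gripper opens to 88 mm and grips with 3 to 60 N. Pads are 20 mm wide; open, the fingers measure 115 mm over their backs; the gripper's body (75 mm by 178 mm) begins 61 mm behind the grasp point.
Start: joints at [-1.288, 0.423, 1.63, -0, 1.089, -0.019], TCP at [185.793, -596.73, 302.675] pointing down, gripper open.
Joint ranges: [-3, 3], [-0.9, 2.11], [0.09, 2.58], [-1.31, 4.45], [0.11, 2.69], [-2.54, 2.54]. Speed limits (rad/s): [2.39, 2.39, 3.01, 3.14, 3.14, 3.14].

### API

Orientations are given as a unit quaternion [x, y, z, w].
In Python, from station import env, set_gripper, viewer, workorder gives the robot as it stands. Calls block until the motion is done:
- env.reach(position, orientation): joint-space move of the TCP to a pose.
- env.move_l(position, rot=None, rate=150, f_stop=None): straight line of the TCP; rot=None keeps the orientation; rate is the mean speed in mm/s. With f_stop (N) it stops when the force on the tool has changed by that much, and returns True; else False.
- env.move_joints(angles): joint-space move.
- set_gripper(opening): finger opening in mm; the grip force is fixed at half the most; returns when the fingers have stopped.
- env.hold(seconds).
- env.ik(position, orientation): joint angles nearest the present ones, or None.
- env.read_state(): the state.
- viewer.camera(name): name is "side" or "top" or "wrist"; returns the picture (420x560x3 uint8, blue, green, red); there is no depth.
- viewer.camera_params(name): a dict with "fx", "fy", "cx", "cy" (pixels), "dist" ([k1, k2, p1, p2, k3] as OpenCV has them; the pictures are not rectified), "pose" (4x4, takes a point from camera to world coordinates); the wrist camera has in their place "tool_from_camera" (4x4, takes a point from camera to tool coordinates, whose origin is the TCP and whose axes are the flange's). Camera axes: x right, y up, looking along -z (the intrinsics and any distortion apply to the point x, -y, -z); pixel columns grow to the right and rows downward; lengths in mm; the calibration is good to about 2 mm. A picture is of the moment at which its call begins: read the wrist's pose just before it. camera_params takes no time and is no camera call.
A pose or a line that the arm cannot do raises env.IKError and nothing moves.
- workorder.sign_off(): hands the job in, once; it reports no verdict.
The state is a dict: "time_s": time; "qpos": joint angles; "dq": joint speeds; "tau": joint torques, N m; "tool_pos": TCP position; "orientation": TCP orientation; "force": force on the tool from outside, world axes, zero at the start; "wrist_torque": the same for the moment, N m; "width": finger opening in mm.
Only numpy, scipy, OpenCV 4.12 (cv2) and the standard library are available. Lean on these libraries where they do the work, as an engineer would, in place of code of your own. Each camera call takes 0.05 s, during which the arm holds its last target. There are 200 camera calls.

### The job

First set the red dye jar upright in the red cell and the blue dye jar upright in the blue cell of the sliding carriage, without dropping them and while the carriage is still back from its notch. Then take the carriage by its black post and slide it along the rail until its spring ball clicks into the notch of the steel bar, do not run on past the notch, and finish while still gripping the post and holding the carriage at the notch. Leave the yellow jar, the egg carton, the bowl and the green box where they are.

Things in the scene. Friction and masses are not known exactly. Their poses are not given: they have to be found in the camera images.
- jar_red: Sealed red dye jar, straight cylinder 40 mm in diameter and 66 mm high with a white cap (37 mm diameter, 16 mm high) on top, 82 mm in all, about 130 g; stands upright on the bench. Origin at the centre of its underside, z up.
- jar_blue: The same jar in blue. Origin at the centre of its underside, z up.
- jar_yellow: The same jar in yellow, a bystander that stays where it is. The three jars may change places. Origin at the centre of its underside.
- cell_red (a point): Centre of the inner floor of the red cell of the carriage, 36 mm above the bench: a square open-topped red box, 54 mm inside, walls 6 mm thick that rise 27 mm above this floor. z up, y is the direction in which the carriage has to slide along the rail. It moves with the carriage.
- cell_blue (a point): The same point in the blue cell: same box in blue, 66 mm behind the red cell (towards -y of the point, on the side of the black post). It moves with the carriage.
- post_grip (a point): Point to grip on the black upright post at the rear end of the carriage: the post is square, 22 mm by 22 mm, faces along x and y of this point, from 30 to 125 mm above the bench; this point lies on its axis 102 mm above the bench (23 mm below its top). y is the slide direction. The post stands 82 mm behind the centre of the blue cell.
- carriage: The sliding carriage: an aluminium plate 68 by 210 mm that carries the red cell, the blue cell and, at its rear end, the black post. Origin on the rail axis at bench height, 2 mm behind the centre of the blue cell; y is the slide direction, horizontal, towards the notch. It starts 50 to 135 mm short of the notch, different every time; the travel ends at a stop 35 to 85 mm beyond the notch. About 2 to 3 N of friction to slide it; it stays where it is left.
- plunger (a point): The spring-ball plunger of the carriage, a small dark vertical barrel (16 mm diameter) with a yellow line, on the far side of the carriage: this point is where the ball (10 mm diameter) rides on the top of the steel bar. y is the slide direction; it moves with the carriage.
- notch (a point): Centre of the V notch in the top of the fixed steel bar beside the rail, marked by a yellow line on the bar's far face and a yellow strip at its foot; 9 mm wide. y is the slide direction, z up. The carriage is home when the plunger is over this point (difference along y zero). Within about 4 mm of it the ball drops in and draws the carriage to the centre; pushing it out again takes about 9 to 12 N, so the ball is felt as a slight forward snap and then as a rising resistance.
- egg_carton: Bystander: grey egg carton 106 by 154 mm with six brown eggs, 67 mm high. Origin at the centre of its underside.
- dye_bowl: Bystander: white bowl, 120 mm across, 55 mm high. Origin at the centre of its underside.
- dye_box: Bystander: green flat carton 80 by 130 by 22 mm. Origin at the centre of its underside.

How it is judged:
By the outcome, as a careful person would: the job done as asked, in the order asked, and still so for the second after the job is handed in, while the arm keeps its last pose, push and grip.
It also fails if it takes over 61 s, if anything falls off the work surface, if the arm or the gripper's body presses on something with over 40 N, if the wrist force passes 120 N, or if a joint passes its speed limit or range.

## Working session

There is one attempt and no reset: what is moved stays moved. The work goes in short steps, each a Python script; the robot and the scene stay as the last script left them, time stands still between calls to the robot, and variables do not carry over. Pictures are saved under pics/ and viewed, about 8 in all and at most 12, crops included, and the job is handed in when it is done.

```bash
ls; mkdir -p pics; python3 - <<'E'
from station import env, set_gripper, viewer, workorder
import cv2
for n in ["side","top"]:
    cv2.imwrite(f"pics/{n}0.png",viewer.camera(n))
    p=viewer.camera_params(n); print(n,p)
print(viewer.camera_params("wrist"))
s=env.read_state(); print(s)
E
```

```text
pics
side {'fx': 463.88400491459623, 'fy': 463.88400491459623, 'cx': 284.7920692092517, 'cy': 211.11154816715947, 'dist': array([-0.03837434,  0.        ,  0.        ,  0.        ,  0.        ]), 'pose': array([[-9.91964462e-01,  7.38171550e-02, -1.02749858e-01,
         4.45013740e+02],
       [-1.25110520e-01, -4.51581229e-01,  8.83414824e-01,
         9.88360107e+02],
       [ 1.88112617e-02,  8.89171199e-01,  4.57187834e-01,
         6.19768758e+02],
       [ 0.00000000e+00,  0.00000000e+00,  0.00000000e+00,
         1.00000000e+00]])}
top {'fx': 430.2948549100895, 'fy': 430.2948549100895, 'cx': 279.11367808233, 'cy': 215.30148937076376, 'dist': array([-0.11733803,  0.        ,  0.        ,  0.        ,  0.        ]), 'pose': array([[ 1.29024663e-02,  9.83737870e-01, -1.79146110e-01,
         3.37262982e+02],
       [-9.99907610e-01,  1.19271531e-02, -6.52027589e-03,
         9.52749320e+00],
       [-4.27753924e-03,  1.79213687e-01,  9.83800873e-01,
         1.13619174e+03],
       [ 0.00000000e+00,  0.00000000e+00,  0.00000000e+00,
         1.00000000e+00]])}
{'fx': 355.3775630
[... 496 characters left out ...]
        1.00000000e+00]])}
{'time_s': 0.1, 'qpos': array([-1.28797820e+00,  4.23761616e-01,  1.63059516e+00, -1.63011827e-05,
        1.08861946e+00, -1.90283155e-02]), 'dq': array([-0.00193118, -0.00193217, -0.00184442, -0.0009222 ,  0.00198864,
       -0.00055059]), 'tau': array([-5.30783309e-04, -5.45613313e+01, -2.74323982e+01,  6.45315601e-02,
        1.88084983e-02, -1.50794773e-05]), 'tool_pos': array([ 185.69776419, -596.3666887 ,  301.98834936]), 'orientation': array([ 9.88631887e-01,  1.50354629e-01, -9.81356006e-05, -6.84834610e-04]), 'force': array([-0.06465444, -0.27937736, -0.90271392]), 'wrist_torque': array([-0.05561704,  0.00790344,  0.0549276 ]), 'width': 87.55666395867067}
```

View pics/top0.png

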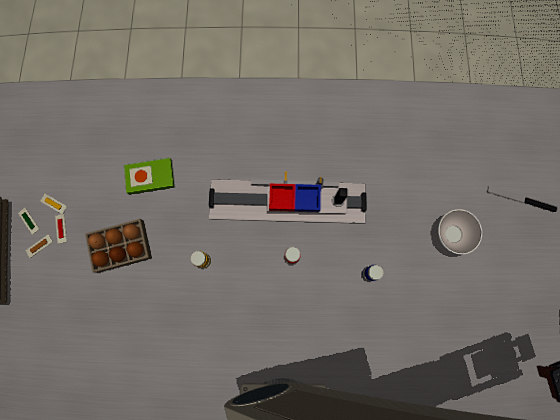

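View pics/side0.png

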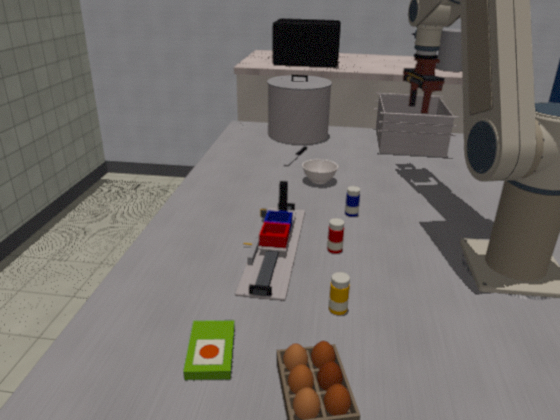

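```bash
cat > h.py <<'E'
import numpy as np, cv2
from scipy.spatial.transform import Rotation as R
from station import env, set_gripper, viewer, workorder
def quat(th):  # tool down, tool x at angle th in world
    return [np.cos(th/2),np.sin(th/2),0,0]
def px2w(p,uv,z,T=None):
    T=p["pose"] if T is None else T
    K=np.array([[p["fx"],0,p["cx"]],[0,p["fy"],p["cy"]],[0,0,1]])
    n=cv2.undistortPoints(np.array([[uv]],float),K,np.array(p["dist"]))[0,0]
    d=T[:3,:3]@np.array([n[0],-n[1],-1]); o=T[:3,3]
    return o+d*(z-o[2])/d[2]
def wristT(s):
    T=np.eye(4); T[:3,:3]=R.from_quat(s["orientation"]).as_matrix(); T[:3,3]=s["tool_pos"]
    return T@viewer.camera_params("wrist")["tool_from_camera"]
def shot(name):
    s=env.read_state(); im=viewer.camera("wrist"); cv2.imwrite(f"pics/{name}.png",im)
    np.save(f"pics/{name}.npy",wristT(s)); return im
def wpx(name,uv,z): return px2w(viewer.camera_params("wrist"),uv,z,np.load(f"pics/{name}.npy"))
E
python3 - <<'E'
from h import *
p=viewer.camera_params("top")
for n,uv,z in [("red",(292,255),82),("blue",(375.5,271.5),82),("yel",(197,258),82),("cellr",(282,198),60),("cellb",(307.5,198),60),("post",(341,190),125),("pl",(320,180),60),("notch",(285,176),20)]:
    print(n,px2w(p,uv,z).round(1))
env.reach([520,-60,380],quat(0)); s=env.read_state(); print(s["time_s"],s["tool_pos"],s["qpos"].round(2))
shot("w1")
for th in (np.pi/2,-np.pi/2):
  for q in ([445,-20,150],[445,-210,150],[590,-50,180],[590,50,180],[590,-130,163]):
    print(th,q,env.ik(q,quat(th)))
E
```

```text
red [430.7 -16.4  82. ]
blue [ 392.2 -221.3   82. ]
yel [420.  217.2  82. ]
cellr [578.4   9.8  60. ]
cellb [579.2 -55.5  60. ]
post [ 585.4 -132.7  125. ]
pl [627.2 -87.8  60. ]
notch [647.9   2.5  20. ]
2.375 [519.99322865 -60.5907584  379.90187825] [-0.14  0.19  1.77 -0.    1.18  1.43]
1.5707963267948966 [445, -20, 150] [-7.16313797e-02  4.32032005e-01  2.11028337e+00 -4.44089210e-16
  5.99277282e-01 -7.16313797e-02]
1.5707963267948966 [445, -210, 150] [-4.65110551e-01  4.78807307e-01  2.01110364e+00 -4.44089210e-16
  6.51681705e-01 -4.65110551e-01]
1.5707963267948966 [590, -50, 180] [-1.04642561e-01  5.38356392e-01  1.77905100e+00 -4.44089210e-16
  8.24185263e-01 -1.04642561e-01]
1.5707963267948966 [590, 50, 180] [ 6.44449501e-02  5.38356392e-01  1.77905100e+00 -4.44089210e-16
  8.24185263e-01  6.44449501e-02]
1.5707963267948966 [590, -130, 163] [-2.36571910e-01  5.77792084e-01  1.75709299e+00 -4.44089210e-16
  8.06707576e-01 -2.36571910e-01]
-1.5707963267948966 [445, -20, 150] None
-1.5707963267948966 [445, -210, 150] None
-1.5707963267948966 [590, -50, 180] None
-1.5707963267948966 [590, 50, 180] None
-1.5707963267948966 [590, -130, 163] None
```

View pics/w1.png

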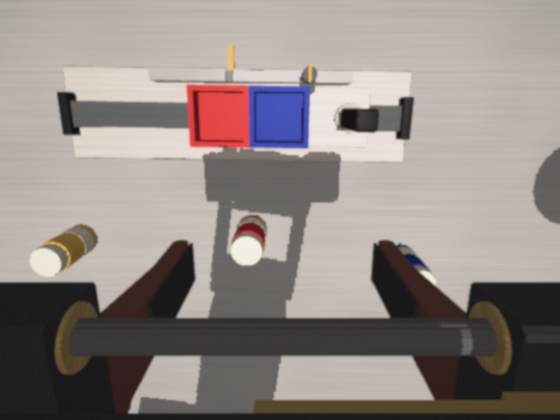

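The wrist view shows red cell rim corners at about (188,86)–(249,148) and the blue cell out to (309,147). The notch line is at (231,57), the plunger line at (310,70) and the red cap at (246,248). The blue jar is hidden behind a finger.

```bash
python3 - <<'E'
from h import *
im=cv2.imread("pics/w1.png"); hsv=cv2.cvtColor(im,cv2.COLOR_BGR2HSV).astype(int)
H,S,V=hsv[...,0],hsv[...,1],hsv[...,2]
red=((H<8)|(H>172))&(S>150)&(V>60); blue=(H>110)&(H<130)&(S>150)&(V>60)
for n,m in(("red",red),("blue",blue)):
    m=m.copy(); m[170:]=False; ys,xs=np.nonzero(m)
    r=cv2.minAreaRect(np.c_[xs,ys].astype(np.float32)); b=cv2.boxPoints(r)
    w=np.array([wpx("w1",q,63) for q in b]); print(n,r,len(xs)); print(w.round(1),w.mean(0).round(1),"\n sides",np.linalg.norm(w-np.roll(w,1,0),axis=1).round(1))
for z in (15,30,45): print(z,"notch",wpx("w1",(231,57),z).round(1),"bar-line",wpx("w1",(231,70),z).round(1),"pl",wpx("w1",(310,70),z).round(1))
# red cap
for n,(a,b,c,d) in {"redcap":(225,225,268,270),"yelcap":(25,243,68,280)}.items():
    sub=(S[b:d,a:c]<60)&(V[b:d,a:c]>150); ys,xs=np.nonzero(sub); (u,v),rr=cv2.minEnclosingCircle(np.c_[xs,ys].astype(np.float32))
    print(n,u+a,v+b,rr,wpx("w1",(u+a,v+b),82).round(1))
# top blue cap
t=cv2.imread("pics/top0.png"); cv2.imwrite("pics/crop.png",np.hstack([cv2.resize(t[250:290,355:395],None,fx=9,fy=9,interpolation=0),cv2.resize(t[235:275,272:312],None,fx=9,fy=9,interpolation=0)]))
E
```

```text
red ((217.99998474121094, 115.99998474121094), (59.99999237060547, 59.99999237060547), 0.0) 3539
[[551.3  43.9  63. ]
 [614.5  39.3  63. ]
 [614.5 -24.6  63. ]
 [551.2 -22.8  63. ]] [582.9   8.9  63. ] 
 sides [66.7 63.4 63.9 63.3]
blue ((279.5, 117.0), (58.0, 57.0), 90.0) 3276
[[612.4 -27.7  63. ]
 [612.4 -88.5  63. ]
 [551.1 -89.6  63. ]
 [551.2 -26.2  63. ]] [581.8 -58.   63. ] 
 sides [61.3 60.8 61.3 63.4]
15 notch [649.3  -1.2  15. ] bar-line [ 6.35e+02 -6.00e-01  1.50e+01] pl [634.9 -93.8  15. ]
30 notch [647.4  -3.2  30. ] bar-line [633.6  -2.7  30. ] pl [633.5 -92.7  30. ]
45 notch [645.5  -5.2  45. ] bar-line [632.2  -4.7  45. ] pl [632.1 -91.6  45. ]
redcap 248.5 241.42499923706055 24.739351272583008 [445.2 -22.2  82. ]
yelcap 46.0 261.0 27.658733367919922 [421.5 212.7  82. ]
```

View pics/crop.png

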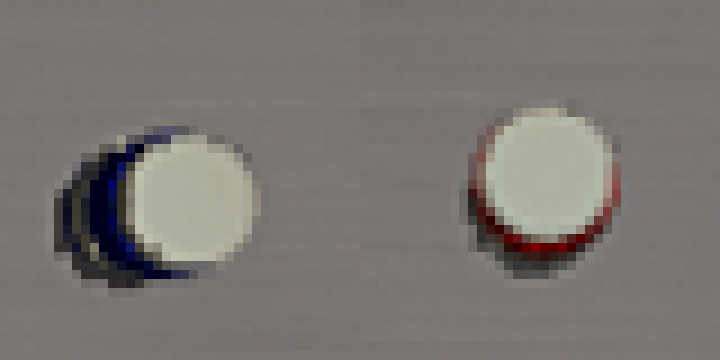

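```bash
python3 - <<'E'
from h import *
p=viewer.camera_params("top")
b=px2w(p,(375.9,271.9),82); r=px2w(p,(292.1,253.6),82); r2=wpx("w1",(246.5,248),82); print(b,r,r2)
q=quat(np.pi/2)
env.reach([b[0],b[1],245],q); i1=shot("wb")
env.reach([r2[0],r2[1],245],q); i2=shot("wr")
cv2.imwrite("pics/both.png",np.hstack([i1[100:400,80:480],i2[100:400,80:480]]))
print(env.read_state()["time_s"],env.read_state()["tool_pos"])
E
```

```text
[ 391.22023807 -222.32036828   82.        ] [434.13944143 -16.56752688  82.        ] [437.18088733 -19.73218258  82.        ]
5.0917 [437.26057221 -20.50469515 245.06649979]
```

View pics/both.png

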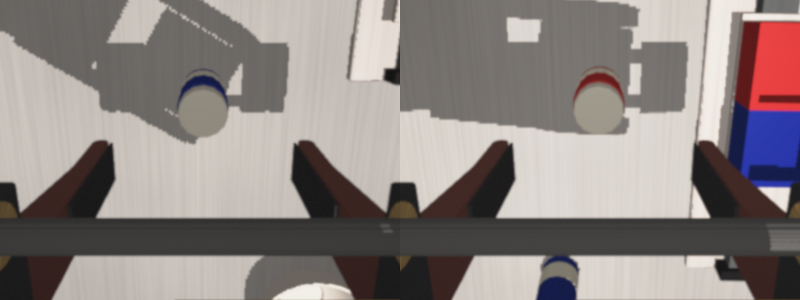

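Blue cap is centred at full-frame (283,212) and the red cap at (279,209), both nearly under the gripper. Next: one hover over the carriage to measure the cells, post, plunger and notch.

```bash
python3 - <<'E'
from h import *
print("blue",wpx("wb",(283,212),82),"red",wpx("wr",(279,209),82))
a,b=wpx("w1",(70,112),8),wpx("w1",(406.5,117),8); print("rail",a,b,np.degrees(np.arctan2(a[0]-b[0],a[1]-b[1])))
env.reach([582,-50,330],quat(np.pi/2)); im=shot("wc"); print(env.read_state()["time_s"])
cv2.imwrite("pics/wc_v.png",cv2.resize(im[:,130:530],None,fx=1.42,fy=1.42,interpolation=cv2.INTER_CUBIC))
E
```

```text
blue [ 391.01827703 -222.48566291   82.        ] red [433.84760607 -17.81811877  82.        ]
rail [587.29139174 200.72075346   8.        ] [ 580.78268324 -214.93280093    8.        ] 0.897119841903456
5.8583
```

View pics/wc_v.png

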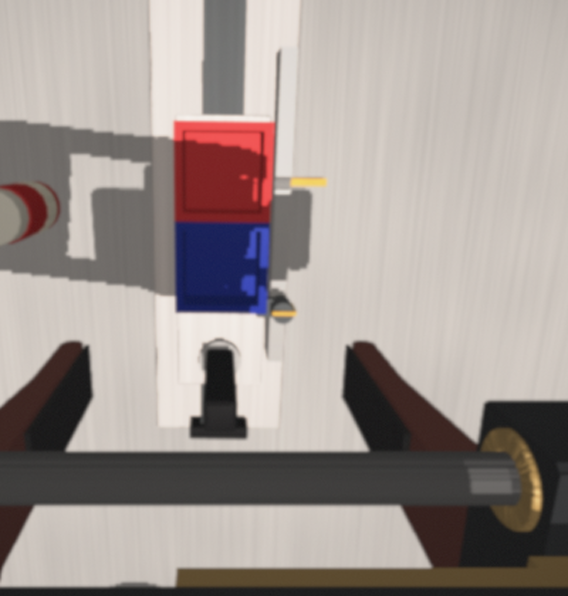

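```bash
python3 - <<'E'
from h import *
f=lambda u,v,z: wpx("wc",(130+u/1.42,v/1.42),z)
for n,u,v in [("TL",174,121),("TR",275,121),("jL",176,222),("jR",273,221),("bL",177,313),("bR",268,312)]: print(n,f(u,v,63).round(1))
print("strip",f(308,182,1).round(1))
for z in (20,30,40,50,60,70): print(z,"pl",f(284,313,z).round(1), "notch(w1 strip)",wpx("w1",(231,55),z).round(1),"w1 pl",wpx("w1",(310,70),z).round(1))
print(wpx("w1",(231,50),1))
s=f(219,428,12); print("end block",s, "rail base edges",f(150,121,3),f(300,121,3))
E
```

```text
TL [551.2  41.7  63. ]
TR [617.1  41.5  63. ]
jL [550.9 -24.3  63. ]
jR [617.6 -23.7  63. ]
bL [550. -90.  63.]
bR [615.8 -89.4  63. ]
strip [651.3  -1.    1. ]
20 pl [ 633.3 -104.    20. ] notch(w1 strip) [650.8  -2.   20. ] w1 pl [634.4 -93.4  20. ]
30 pl [ 631.9 -100.8   30. ] notch(w1 strip) [649.5  -3.3  30. ] w1 pl [633.5 -92.7  30. ]
40 pl [630.6 -97.5  40. ] notch(w1 strip) [648.1  -4.6  40. ] w1 pl [632.5 -92.   40. ]
50 pl [629.2 -94.3  50. ] notch(w1 strip) [646.8  -6.   50. ] w1 pl [631.6 -91.2  50. ]
60 pl [627.8 -91.1  60. ] notch(w1 strip) [645.5  -7.3  60. ] w1 pl [630.6 -90.5  60. ]
70 pl [626.5 -87.9  70. ] notch(w1 strip) [644.2  -8.7  70. ] w1 pl [629.7 -89.8  70. ]
[6.58845389e+02 3.51334972e-01 1.00000000e+00]
end block [ 580.3808958  -213.48221848   12.        ] rail base edges [527.77470015  45.10735501   3.        ] [642.66017535  44.84721215   3.        ]
```

```bash
cat >> h.py <<'E'
TH=np.pi/2-0.0157; Q=quat(TH)
def st(m):
    s=env.read_state(); print(m,round(s["time_s"],2),s["tool_pos"].round(1),"F",s["force"].round(1),"w",round(s["width"],1))
def pick(x,y):
    env.reach([x,y,200],Q); env.move_l([x,y,115],rate=120); set_gripper(34); st("gripped")
    env.move_l([x,y,235],rate=150); st("lifted")
def place(x,y):
    env.reach([x,y,235],Q); env.move_l([x,y,165],rate=120); st("above")
    print(env.move_l([x,y,148.5],rate=30,f_stop=6)); st("down")
E
python3 - <<'E'
from h import *
pick(433.8,-17.8); place(584.2,8.9); shot("pr")
E
```

```text
gripped 8.33 [433.8 -17.8 115. ] F [0.  0.3 1.5] w 39.5
lifted 9.28 [433.2 -17.8 234.4] F [-0.5  0.1 -0.5] w 39.7
above 10.68 [584.3   8.8 165.5] F [ 0.2  0.1 -0.7] w 39.3
True
down 11.17 [584.4   8.9 150.8] F [-0.6 -0.6  3.6] w 39.5
```

View pics/pr.png

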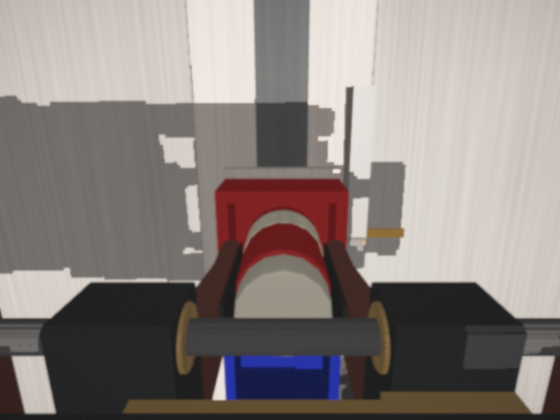

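Red jar sits centred in the red cell with contact at the expected height (TCP 150.8 against 151). Release it and do blue.

```bash
python3 - <<'E'
from h import *
set_gripper(60); st("open"); env.move_l([584.3,8.9,245],rate=150); set_gripper(85)
pick(391.0,-222.4); place(583.3,-57); shot("pb")
E
```

```text
open 11.75 [583.7   8.9 150.3] F [-0.9 -0.2  0.7] w 59.8
gripped 15.92 [ 391.  -222.4  115. ] F [ 0.3 -0.5  0.9] w 39.5
lifted 16.87 [ 390.5 -222.1  234.4] F [-0.1 -1.3 -1.4] w 39.5
above 18.59 [583.6 -57.4 165.5] F [ 0.2 -0.6 -1.6] w 40.0
True
down 19.08 [583.5 -57.  150.7] F [-0.6  0.4  3.6] w 39.2
```

View pics/pb.png

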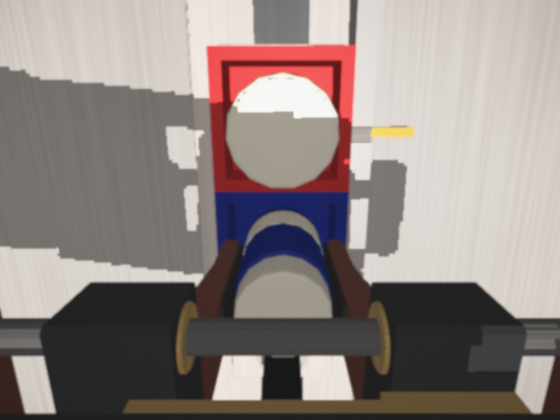

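Both jars are upright and centred in their cells. Release blue and hover over the post.

```bash
python3 - <<'E'
from h import *
set_gripper(60); env.move_l([583.5,-57,260],rate=150); set_gripper(85)
env.reach([582.1,-139,260],Q); shot("pp"); st("hover")
E
```

```text
hover 21.62 [ 581.9 -139.2  259.9] F [0.  0.8 0.4] w 84.9
```

View pics/pp.png

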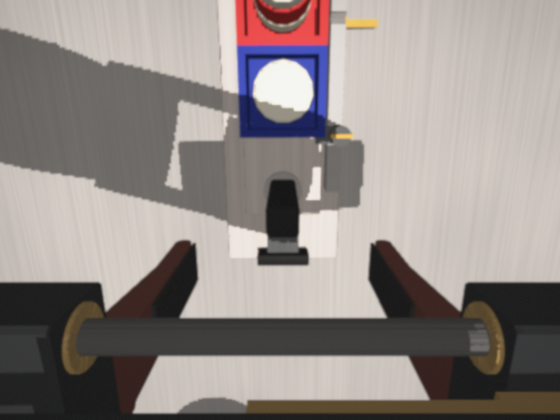

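```bash
python3 - <<'E'
from h import *
f=lambda u,v,z: wpx("pp",(u,v),z).round(1)
print("post",f(282.5,238,125),f(266,225,125),f(299,225,125),"bluecap",f(283,91,118),"strip",f(362,23,1))
for z in(20,30,40,50,60):print(z,f(343,136,z))
x,y=582.1,-139
print(env.move_l([x,y,163],rate=100,f_stop=8)); st("at post"); set_gripper(15); st("grip")
E
```

```text
post [ 580.8 -149.3  125. ] [ 570.4 -140.2  125. ] [ 591.6 -140.6  125. ] bluecap [582.8 -58.1 118. ] strip [652.8   1.8   1. ]
20 [635.8 -93.2  20. ]
30 [634.1 -92.4  30. ]
40 [632.5 -91.6  40. ]
50 [630.8 -90.8  50. ]
60 [629.2 -90.   60. ]
False
at post 22.73 [ 582.5 -139.1  163.6] F [ 0.3  0.1 -0.4] w 85.2
grip 23.72 [ 581.7 -139.   162.9] F [-2.   0.1  2. ] w 21.6
```

```bash
cat >> h.py <<'E'
P0=np.array([581.9,-139.0,163]); U=np.array([0.0157,0.99988,0])
def go(d,rate=10,f=None): return env.move_l(list(P0+U*d),rate=rate,f_stop=f)
def fy(): 
    s=env.read_state(); return round(float((s["tool_pos"]-P0)@U),2),(s["force"]@U).round(2),s["force"].round(1)
E
python3 - <<'E'
from h import *
print(go(40,60,20),fy()); print(go(80,60,20),fy()); env.hold(.2); print(fy())
shot("s80"); st("")
E
```

```text
False (40.23, np.float64(1.5), array([-3.8,  1.6,  1.7]))
False (80.11, np.float64(0.97), array([-4.2,  1. ,  1.9]))
(80.1, np.float64(1.17), array([-4.9,  1.2,  3.3]))
 25.6 [582.9 -58.9 162.9] F [-5.5  2.1  3.4] w 22.0
```

View pics/s80.png

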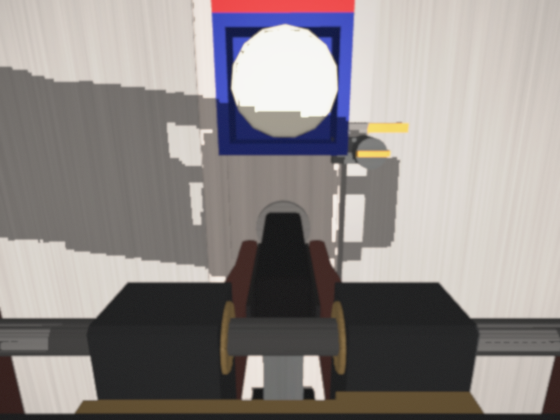

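```bash
python3 - <<'E'
from h import *
n=wpx("s80",(387,128),1); 
for z in (50,60): p=wpx("s80",(373,154),z); print(z,n.round(1),p.round(1),"remaining",((n-p)@U).round(2))
for d in np.arange(81,89.1,1.0):
    go(d,15); env.hold(.1); print(d,fy())
st("")
E
```

```text
50 [653.   -0.9   1. ] [632.2 -11.7  50. ] remaining 11.2
60 [653.   -0.9   1. ] [629.7 -10.4  60. ] remaining 9.93
81.0 (80.7, np.float64(-0.63), array([-4.7, -0.6,  3.3]))
82.0 (81.56, np.float64(-2.07), array([-5.2, -2. ,  4.4]))
83.0 (82.47, np.float64(-2.02), array([-5.1, -1.9,  2.8]))
84.0 (83.5, np.float64(-1.95), array([-5.4, -1.9,  3.8]))
85.0 (84.51, np.float64(-2.2), array([-5. , -2.1,  3.4]))
86.0 (85.65, np.float64(-1.0), array([-5.5, -0.9,  3.5]))
87.0 (86.97, np.float64(1.42), array([-5. ,  1.5,  3.2]))
88.0 (88.3, np.float64(2.68), array([-5.7,  2.8,  3.2]))
89.0 (89.45, np.float64(3.72), array([-4.5,  3.8,  3.2]))
 28.75 [583.  -49.6 162.9] F [-4.5  3.8  3.2] w 21.8
```

```bash
python3 - <<'E'
from h import *
for d in np.arange(89.5,92.6,0.5):
    go(d,15); env.hold(.1); r=fy(); print(d,r)
    if r[1]<-4: break
st("")
E
```

```text
89.5 (89.77, np.float64(3.46), array([-4.6,  3.5,  2.5]))
90.0 (89.97, np.float64(0.36), array([-4.7,  0.4,  3.7]))
90.5 (90.14, np.float64(-1.13), array([-5.5, -1. ,  3.4]))
91.0 (90.33, np.float64(-4.21), array([-5.5, -4.1,  2.8]))
 30.15 [583.1 -48.7 163. ] F [-5.5 -4.1  2.8] w 21.8
```

The ball is in: the pull turns to resistance steeply at about 90.1 mm. Ease off to the centre and check visually.

```bash
python3 - <<'E'
from h import *
go(90.4,10); env.hold(.5); print(fy()); im=shot("end"); t=viewer.camera("top"); st("")
cv2.imwrite("pics/end_v.png",np.hstack([im[:300,150:450],cv2.resize(t[150:300,220:370],(300,300),interpolation=cv2.INTER_CUBIC)]))
E
```

```text
(90.12, np.float64(-1.63), array([-4.7, -1.6,  3.1]))
 31.0 [583.1 -48.9 162.9] F [-5.1 -1.2  3.5] w 21.6
```

View pics/end_v.png

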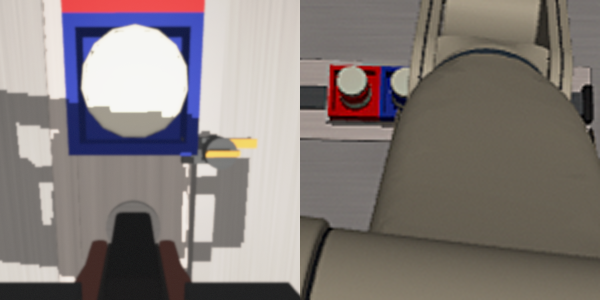

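```bash
python3 - <<'E'
from h import *
n=wpx("end",(390,143),1); p=wpx("end",(373,154),60); print("remaining",((n-p)@U).round(2)); print(fy())
workorder.sign_off()
E
```

```text
remaining -0.06
(90.12, np.float64(-1.31), array([-5.1, -1.2,  3.5]))
the job is handed in; nothing more can be done
```

The job is handed in at about 31 s on the robot clock, with the carriage at its notch and the gripper still holding the post.

**What I did:** I set the red jar in the red cell and the blue jar in the blue cell while the carriage was still back. Both touched the cell floor at the expected height (TCP 150.8 and 150.7 mm, against 151 predicted). I then gripped the black post and slid the carriage 90 mm along the rail.

**Last checks:**
- **Notch:** the ball pulled the carriage forward with up to 3.7 N between 87 and 89.8 mm. It then resisted with 4.2 N at 90.3 mm, so I eased back to 90.1 mm. That leaves about 1.3 N along the slide. The final camera measurement put the plunger 0.06 mm from the notch, taking its yellow line to be 60 mm above the bench. That height came from where the earlier views agreed.
- **Jars:** both looked upright in their cells. The last top picture shows the blue jar only in part, because the arm covers most of it.
- **Grip:** the opening reads 21.6 mm on the 22 mm post.

**Did not fully agree:** a steady sideways load of about 5 N remained on the post, probably from a small alignment error in the grip. Camera estimates of the notch differed by up to 3 mm between views, so I relied on the force to find it. I did not take a final picture of the yellow jar, egg carton, bowl and green box, but no move went near them.

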